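Start the blood-tube roller mixer through its zigzag gate

TASK

Start the roller mixer that the blood tubes lie on: take its blue-knobbed lever from the parked end (red dot) through the zigzag gate, forward, across, and forward again, right to the end by the green dot, then let go of it. Leave the yellow-knobbed lever of the empty mixer where it is, and leave the soap bottle standing where it is.

Things in the scene. Friction and masses are not known exactly. Their poses are not given: they have to be found in the camera images.
- blue_knob (a point): Centre of the blue lever knob, an upright cylinder 34 mm across, 36 mm tall, on a 10 mm steel shank out of the gate slot. The gate plate's flat top is 44.5 mm below this point. The lever stays upright, does not turn, slides level at constant height against 2 to 3 N of friction and stays where it is left. It starts in the first lane, 0 to 15 mm from the parked end.
- blue_gate (a point): Fixed point at knob-centre height over the slot's parked end (red dot); x along the lanes, away from the robot, y left, z up. Slot centre line, mm: (0,0) to (40,0), across to (40,50), on to the end (80,50) by the green dot; 6 mm play each side. Flat plate x -30 to 110, y -55 to 105; rollers and tubes beyond x 115 stay 20 mm below this height. Mixer fixed to the counter.
- yellow_knob (a point): Centre of the lever knob of the other mixer, of the same build but with a yellow knob and band and no tubes on its rollers. To be left alone.
- soap: White pump bottle with a red band, 64 mm in diameter, 179 mm tall, standing loose on the counter; origin at the centre of its underside, z up. To be left alone.

How it is judged:
By the outcome, as a careful person would: the job done as asked, in the order asked, and still so for the second after the job is handed in, with the robot touching nothing.
It also fails if it takes over 32 s, if anything falls off the work surface, if the arm or the gripper's body presses on something with over 40 N, if the wrist force passes 120 N, or if a joint passes its speed limit or range.

ROBOT

A 7-joint arm with a two-finger parallel gripper is mounted at the origin on the work surface. World frame = base frame: x ahead of the robot, y to its left, z up, the work surface at z = 0. Lengths are in mm, angles in rad, forces in N, time in s.
With the tool pointing down it reaches from about 400 to 850 mm from the base axis. Payload 10.4 kg.
Tool frame: the origin (TCP) lies at the very end of the fingers, on their centre line; the grasp point (between the pads) lies 19 mm behind it; z points along the fingers, y is the direction in which the jaws open and shut (so a half turn about z gives the same grasp; the last joint's range is limited). The gripper opens to 85 mm and grips with 20 to 120 N. Pads are 22 mm wide; open, the fingers measure 114 mm over their backs; the gripper's body (76 mm by 85 mm) begins 54 mm behind the grasp point. The pads swing forward as they close: fully open they stand 13 mm farther back than shut.
Start: joints at [1.308, 0.332, -0.065, 1.46, 0.022, 1.35, -0.088], TCP at [148.463, -607.132, 231.338] pointing down, gripper open.
Joint ranges: [-2.6, 2.6], [-0.5, 2.12], [-1.47, 1.34], [0.16, 2.42], [-1.27, 4.41], [0.06, 2.06], [-2.6, 2.6]. Speed limits (rad/s): [2.22, 2.22, 2.79, 2.79, 3.14, 3.14, 3.14].

INTERFACE

Orientations are given as a unit quaternion [w, x, y, z].
In Python, from rig import env, imaging, order gives the robot as it stands.
- The arm moves only by the shell command python3 -m creep 'ROWS' [FORCE]. ROWS is JSON, a list that holds one entry, the list of rows, each a list of 5 numbers: the opening in per cent of the stroke, from 0 (shut) to 100 (fully open), then the shift along the world's x, y, z in m, then the turn about the world's z in degrees. A call has 1 to 12 rows; each row is the pose to reach, as a shift and turn from the pose commanded when the call began; what a row does not reach only later rows make up. A row lasts 1/8 s, in which the tool goes at most 62.5 mm and 10.7 degrees, less where a joint would pass 70% of its speed; a pose out of reach is approached as far as the arm can. A call with a gripper value outside its range is refused whole. The fingers move at their own pace and stop on an object; FORCE is the grip in N (left out, the last holds). Time passes only in rows, so rows that repeat a pose let the fingers close. It gives the time, the measured TCP pose, the force and the opening at its end, in the units of the state.
- env.state(): the state, without advancing time (a new reading comes with each control period).
- imaging.get_image(name): name is "scene" or "top"; returns (picture, depth): 420x560x3 uint8, blue, green, red; 420x560 float32, mm along the optical axis (not along the pixel's ray), 0 where there is no reading.
- imaging.camera_info(name): a dict with "vfov" (degrees; the focal length in pixels is half the picture's height over the tangent of half this angle, whatever the lens; pixels are square), "cx", "cy" (the principal point, pixels), "dist" ([k1, k2, p1, p2, k3] as OpenCV has them; the pictures are not rectified), "world_to_cam" (4x4, takes a point from world to camera coordinates). Camera axes: x right, y up, looking along -z (the intrinsics and any distortion apply to the point x, -y, -z); pixel columns grow to the right and rows downward; lengths in mm; the calibration is good to about 2 mm. A picture is of the moment at which its call begins. camera_info takes no time and is no camera call.
- order.sign_off(): hands the job in, once; it reports no verdict.
Trained networks look in the newest picture that a camera, given by its name, has taken for a name from the list of things; names that differ only in an ending like _2 or _b are one class to them, and where a whole thing is asked for, a point or a joint stands for the part that bears it (a point fixed in the world has none). Each returns a list of dicts, best first, with "confidence" (0 to 1); they miss things now and then, are a little off and sometimes report something else, mostly with a low value. They report only what shows in the picture. A call takes as long as a camera call.
- imaging.outline_of(camera, label): "mask" (420x560 bool, what is visible of it) and "point" ([column, row] in pixels, amid what is visible of it).
- imaging.tip_of(camera, label): "point" ([column, row] in pixels: a listed point, or the origin of a listed thing).
The state is a dict: "t": time; "q": joint angles; "dq": joint speeds; "joint_torque": joint torques, N m; "tcp_pos": TCP position; "eef_rot": TCP orientation; "ft_force": force on the tool from outside, world axes, zero at the start; "ft_torque": the same for the moment, N m; "grip_width": finger opening in mm.
Only numpy, scipy, OpenCV 4.12 (cv2) and the standard library are available. Lean on these libraries where they do the work, as an engineer would, in place of code of your own. Each camera call takes 0.05 s, during which the arm holds its last target.

## Working session

There is one attempt and no reset: what is moved stays moved. The work goes in short steps, Python scripts to look and compute and a shell command to move; the robot and the scene stay as the last step left them, time stands still between calls to the robot, and variables do not carry over. Pictures are saved under pics/ and viewed, and the job is handed in when it is done.

```bash
mkdir -p pics; ls
cat > h.py <<'E'
import numpy as np, cv2
from rig import env, imaging, order
def K(n):
    c=imaging.camera_info(n); f=210/np.tan(np.radians(c['vfov'])/2)
    return np.array([[f,0,c['cx']],[0,f,c['cy']],[0,0,1.]]),np.array(c['dist'],float),np.array(c['world_to_cam'],float)
def ray(n,px):
    k,d,T=K(n); u=cv2.undistortPoints(np.array([[px]],float),k,d)[0,0]
    v=np.array([u[0],-u[1],-1.]); R=T[:3,:3]; o=-R.T@T[:3,3]
    return o,R.T@v   # depth*dir + o
def atdepth(n,px,z): o,v=ray(n,px); return o+z*v
def atz(n,px,z): o,v=ray(n,px); return o+v*(z-o[2])/v[2]
def tri(p1,p2):
    o1,v1=ray('scene',p1);o2,v2=ray('top',p2)
    s=np.linalg.lstsq(np.c_[v1,-v2],o2-o1,rcond=None)[0]
    a=o1+s[0]*v1;b=o2+s[1]*v2
    return (a+b)/2,np.linalg.norm(a-b)
def proj(n,P):
    k,d,T=K(n);p=T[:3,:3]@np.array(P,float)+T[:3,3];p=p*[1,-1,-1]
    return cv2.projectPoints(p.reshape(1,1,3),np.zeros(3),np.zeros(3),k,d)[0][0,0]
E
python3 - <<'E'
from h import *
s=env.state();print({k:np.round(v,3) for k,v in s.items()})
for n in('scene','top'):
    im,d=imaging.get_image(n);cv2.imwrite(f'pics/{n}0.png',im);np.save(f'{n}_d.npy',d)
pts={}
for l in('blue_knob','yellow_knob','blue_gate','soap'):
    for n in('scene','top'):
        r=imaging.tip_of(n,l);print(l,n,[(np.round(x['point'],1),round(x['confidence'],2)) for x in r][:3])
        if r:pts[l,n]=r[0]['point']
    if (l,'scene') in pts and (l,'top') in pts: print(l,tri(pts[l,'scene'],pts[l,'top']))
E
```

```text
pics
{'t': np.float64(0.0), 'q': array([ 1.308,  0.333, -0.065,  1.461,  0.022,  1.35 , -0.088]), 'dq': array([-0.   ,  0.001, -0.001,  0.002, -0.001, -0.   ,  0.001]), 'joint_torque': array([ 2.0000e-03, -6.2544e+01,  5.1000e-02, -3.9160e+01,  1.6000e-02,
        1.0000e-02,  0.0000e+00]), 'tcp_pos': array([ 148.364, -606.738,  230.521]), 'eef_rot': array([-0.001,  0.993,  0.12 , -0.   ]), 'ft_force': array([-0.074,  0.929,  0.382]), 'ft_torque': array([-0.014,  0.004, -0.021]), 'grip_width': np.float64(85.261)}
blue_knob scene [(array([155.3, 296. ]), 0.63), (array([161.2, 298.3]), 0.56)]
blue_knob top [(array([426.2, 213.3]), 0.49)]
blue_knob (array([ 490.56812779, -222.22380487,  112.57640146]), np.float64(11.439658879106247))
yellow_knob scene [(array([277.7, 192.9]), 0.63)]
yellow_knob top [(array([281. , 211.8]), 0.72)]
yellow_knob (array([494.7956741 , 127.02381481, 111.18071102]), np.float64(4.326375018540232))
blue_gate scene [(array([156.6, 296.3]), 0.7)]
blue_gate top [(array([432.9, 220.2]), 0.76)]
blue_gate (array([ 481.51484993, -229.12467844,  108.30968264]), np.float64(13.091470052142574))
soap scene [(array([358.2, 176. ]), 0.96)]
soap top [(array([161.7, 192. ]), 0.72)]
soap (array([555.43562982, 446.75172495, -20.89493731]), np.float64(13.210992924220323))
```

View pics/scene0.png

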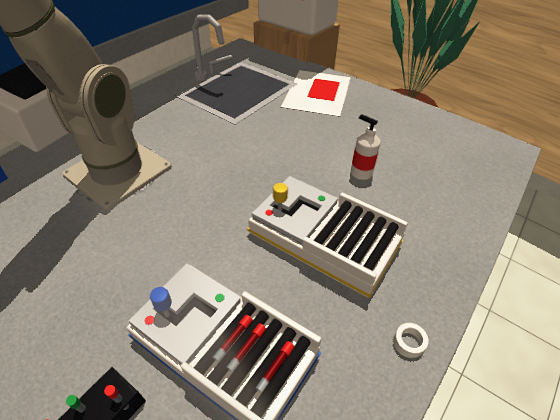

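View pics/top0.png

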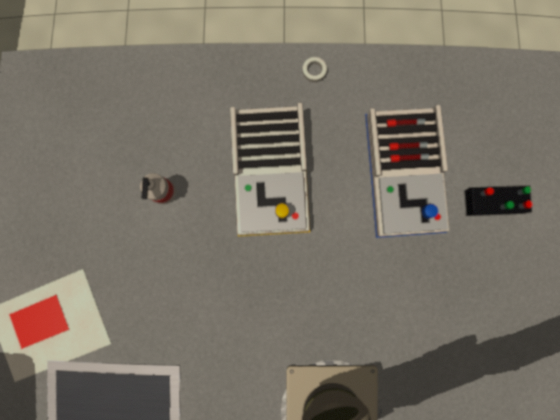

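The scene view shows the blue knob at about (160,297), its red dot at (150,320) and its green dot at (220,297). The top view shows the knob at (431,211), red dot at (438,217), green dot at (390,189) and the slot. I'll refine these with colour and depth.

Run:
```python
from h import *
D={};I={}
for n in('scene','top'):
    I[n],D[n]=cv2.imread(f'pics/{n}0.png'),np.load(f'{n}_d.npy')
roi={'scene':(100,260,350,420),'top':(365,165,455,240)}
import json
for n in I:
    x0,y0,x1,y1=roi[n]; hsv=cv2.cvtColor(I[n],cv2.COLOR_BGR2HSV).astype(int)
    H,S,V=hsv[...,0],hsv[...,1],hsv[...,2]
    for c,m in(('blue',(abs(H-115)<15)&(S>110)&(V>60)),('red',((H<10)|(H>170))&(S>130)&(V>90)),('green',(abs(H-65)<25)&(S>100)&(V>50))):
        mm=np.zeros(m.shape,np.uint8);mm[y0:y1,x0:x1]=m[y0:y1,x0:x1]
        k,l,st,ce=cv2.connectedComponentsWithStats(mm)
        for i in range(1,k):
            if st[i,4]>=8:
                z=np.median(D[n][l==i]); print(n,c,st[i],ce[i].round(1),atdepth(n,ce[i],z).round(1),'z=65:',atz(n,ce[i],65).round(1))
# plate cloud from each
for n in I:
    x0,y0,x1,y1=roi[n]
    P=np.array([atdepth(n,(u,v),D[n][v,u]) for v in range(y0,y1) for u in range(x0,x1) if D[n][v,u]>0])
    h,e=np.histogram(P[:,2],bins=np.arange(-10,150,4));print(n,[(int(a),int(b)) for a,b in zip(e,h) if b>20])
# crops
for n in I:
    x0,y0,x1,y1={'scene':(110,250,260,370),'top':(365,160,455,240)}[n]
    c=I[n][y0:y1,x0:x1];s=5 if n=='scene' else 7
    cv2.imwrite(f'pics/{n}_crop.png',cv2.resize(c,None,fx=s,fy=s,interpolation=cv2.INTER_CUBIC))
```

```text
scene blue [150 287  18  15 205] [158.5 294.2] [ 500.7 -225.4  132.3] z=65: [ 457.9 -207.9   65. ]
scene blue [129 334  71  58 112] [161.  360.8] [ 542.9 -288.1   20.3] z=65: [ 564.  -293.8   65. ]
scene blue [278 352  43  68 112] [299.6 384.5] [ 768.4 -162.5   22.8] z=65: [ 774.6 -175.6   65. ]
scene red [221 315  32  35 282] [237.4 330.5] [ 636.1 -173.3   84.8] z=65: [ 628.7 -167.    65. ]
scene red [145 316   9   9  64] [149.  319.6] [ 490.  -256.7   71. ] z=65: [ 486.4 -255.6   65. ]
scene red [235 323  32  38 298] [250.8 339.9] [ 666.  -172.    84.9] z=65: [ 659.5 -165.5   65. ]
scene red [264 341  30  40 317] [279.6 358.6] [ 725.5 -167.3   84.2] z=65: [ 721.1 -160.9   65. ]
scene red [104 385  13  14 130] [110.  391.3] [ 553.6 -384.6   94.7] z=65: [ 538.4 -385.    65. ]
scene green [215 294   9   8  55] [219.1 297.3] [ 558.4 -140.2   72.1] z=65: [ 555.  -137.6   65. ]
top blue [422 204  16  14 162] [429.5 210.6] [ 498.3 -219.9  132. ] z=65: [ 504.9 -239.5   65. ]
top red [435 214   6   6  24] [437.6 216.8] [ 489.1 -257.8   71.2] z=65: [ 489.7 -259.7   65. ]
top green [388 187   5   5  21] [390. 189.] [ 557.5 -139.6   72.1] z=65: [ 558.6 -141.1   65. ]Traceback (most recent call last):
  File "<stdin>", line 19, in <module>
  File "h.py", line 10, in atdepth
    def atdepth(n,px,z): o,v=ray(n,px); return o+z*v
                             ~~~^^^^^^
  File "h.py", line 7, in ray
    k,d,T=K(n); u=cv2.undistortPoints(np.array([[px]],float),k,d)[0,0]
          ~^^^
  File "h.py", line 4, in K
    c=imaging.camera_info(n); f=210/np.tan(np.radians(c['vfov'])/2)
ValueError: time passes only in moves, steps and waits
```

```bash
cat > h.py <<'E'
import numpy as np, cv2
from rig import env, imaging, order
_c={}
def K(n):
    if n not in _c:
        c=imaging.camera_info(n); f=210/np.tan(np.radians(c['vfov'])/2)
        _c[n]=np.array([[f,0,c['cx']],[0,f,c['cy']],[0,0,1.]]),np.array(c['dist'],float),np.array(c['world_to_cam'],float)
    return _c[n]
def ray(n,px):
    k,d,T=K(n); px=np.atleast_2d(np.array(px,float)); u=cv2.undistortPoints(px[:,None],k,d)[:,0]
    v=np.c_[u[:,0],-u[:,1],-np.ones(len(u))]; R=T[:3,:3]
    return -R.T@T[:3,3], v@R
def atdepth(n,px,z): o,v=ray(n,px); return o+np.reshape(z,(-1,1))*v
def atz(n,px,z): o,v=ray(n,px); return o+v*((z-o[2])/v[:,2])[:,None]
def proj(n,P):
    k,d,T=K(n);p=np.atleast_2d(np.array(P,float))@T[:3,:3].T+T[:3,3];p=p*[1,-1,-1]
    return cv2.projectPoints(p[:,None],np.zeros(3),np.zeros(3),k,d)[0][:,0]
E
python3 - <<'E'
from h import *
for n,(x0,y0,x1,y1) in {'scene':(100,250,260,390),'top':(365,160,460,245)}.items():
    I,D=cv2.imread(f'pics/{n}0.png'),np.load(f'{n}_d.npy')
    g=np.mgrid[y0:y1,x0:x1].reshape(2,-1).T[:,::-1]; z=D[g[:,1],g[:,0]]
    P=atdepth(n,g,z)[z>0]
    h,e=np.histogram(P[:,2],bins=np.arange(-10,150,3));print(n,[(int(a),int(b)) for a,b in zip(e,h) if b>20])
    Q=P[abs(P[:,2]-71.5)<4]; print(n,'platez',np.median(Q[:,2]),len(Q))
    Q=Q[(Q[:,0]<615)]
    r=cv2.minAreaRect(Q[:,:2].astype(np.float32));print(r)
    kn=P[(P[:,2]>105)&(P[:,2]<150)]; print('knob',kn[:,:2].min(0),kn[:,:2].max(0),kn[:,2].max())
    t=kn[kn[:,2]>129]; print('top',t.mean(0),t.min(0),t.max(0),len(t))
    np.save(f'plate_{n}.npy',Q)
    c=I[y0:y1,x0:x1];s=5 if n=='scene' else 7
    cv2.imwrite(f'pics/{n}_crop.png',cv2.resize(c,None,fx=s,fy=s,interpolation=cv2.INTER_CUBIC)[:600])
    # orthophoto of plate at z=71.5, 1mm/px*4, x up,y left
    X,Y=np.mgrid[640:440:-0.5,-100:-320:-0.5]
    W=np.stack([X,Y,np.full_like(X,71.5)],-1).reshape(-1,3)
    m=proj(n,W).reshape(X.shape+(2,)).astype(np.float32)
    cv2.imwrite(f'pics/ortho_{n}.png',cv2.remap(I,m[...,0],m[...,1],cv2.INTER_CUBIC))
E
```

```text
scene [(-7, 117), (-4, 5337), (-1, 4620), (2, 74), (17, 22), (20, 76), (23, 69), (26, 34), (32, 25), (35, 26), (38, 27), (41, 24), (44, 33), (47, 71), (50, 743), (53, 1452), (56, 311), (59, 135), (62, 130), (65, 378), (68, 3639), (71, 1208), (74, 1174), (77, 785), (80, 166), (83, 639), (86, 481), (89, 28), (95, 35), (122, 21), (128, 64), (131, 175)]
scene platez 70.20015773408625 5439
((532.6092529296875, -198.8502960205078), (165.2533721923828, 168.67308044433594), 0.8085564374923706)
knob [ 483.4930113  -241.60719261] [ 517.2248489  -209.56277222] 135.21008371301798
top [ 501.03292695 -225.44224256  131.82487359] [ 483.4930113  -241.19348152  129.00049868] [ 515.76842409 -209.56277222  135.21008371] 236
top [(-7, 165), (-4, 870), (-1, 1069), (2, 362), (5, 41), (17, 26), (20, 65), (23, 63), (26, 29), (29, 27), (38, 22), (41, 25), (47, 60), (50, 276), (53, 569), (56, 341), (59, 102), (62, 52), (65, 386), (68, 1339), (71, 1191), (74, 353), (77, 166), (80, 61), (83, 49), (86, 59), (128, 46), (131, 56), (134, 39)]
top platez 70.95519891951051 2868
((535.9095458984375, -192.68804931640625), (163.46958923339844, 171.20631408691406), 3.529413938522339)
knob [ 483.59629396 -241.32251716] [ 514.51408311 -206.86863216] 138.259951264989
top [ 498.97564643 -222.88091152  132.80162637] [ 485.3409272  -240.33866911  129.2037601 ] [ 514.15892261 -207.16302112  138.25995126] 137
```

View pics/ortho_scene.png

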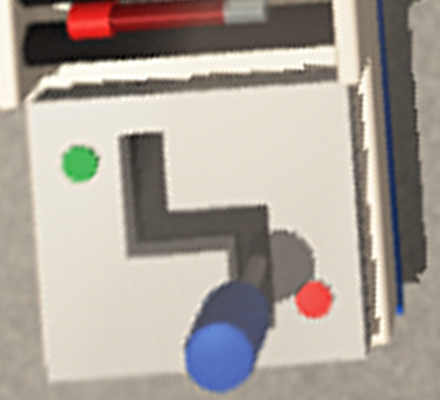

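View pics/ortho_top.png

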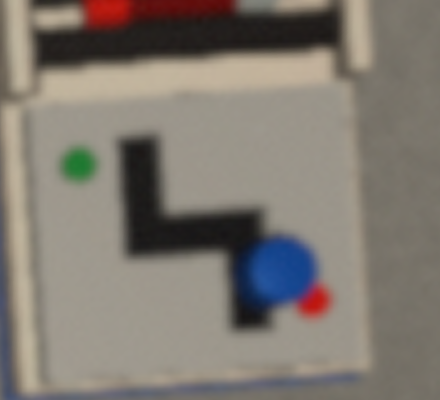

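Both views agree: plate top at z≈71, knob top ≈133 (centre ≈115.5) at about (500,-224). From the plate edges and slot, the gate origin is ≈(487,-226) with yaw ≈+4°. That puts the knob at gate (13,1), which is plausible. I'll move above it with the jaws along gate y (turn -10°).

```bash
python3 -m creep '[[[100,0.04,0.044,0,-2],[100,0.08,0.088,0,-4],[100,0.12,0.132,0,-6],[100,0.16,0.176,0,-8],[100,0.2,0.22,0,-10],[100,0.24,0.264,0,-10],[100,0.28,0.308,0,-10],[100,0.32,0.352,0,-10],[100,0.3515,0.383,0,-10],[100,0.3515,0.383,0,-10],[100,0.3515,0.383,0,-10],[100,0.3515,0.383,0,-10]]]' 40
python3 - <<'E'
from h import *
for n in('scene','top'):
    im,d=imaging.get_image(n);cv2.imwrite(f'pics/{n}1.png',im)
E
```

```text
t: 2.0
tcp_pos: [499.2, -225.5, 231.4]
eef_rot: [0.0, 1.0, 0.031, -0.0]
ft_force: [-1.0, -0.3, -0.0]
grip_width: 85.3
```

View pics/scene1.png

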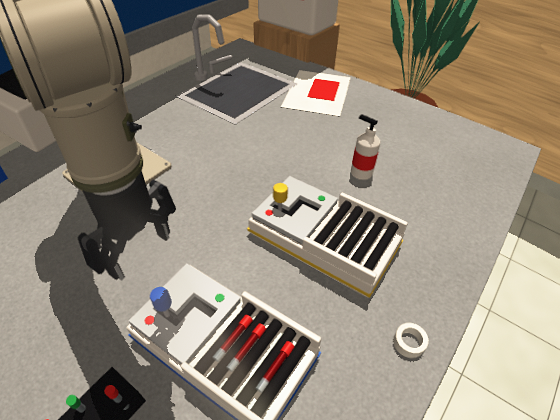

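The scene view shows the open fingers around (130,245), above and to the robot side of the knob at (158,297). I'll check that against the projection of the measured TCP.

Run:
```python
from h import *
R=np.array([[np.cos(.07),-np.sin(.07)],[np.sin(.07),np.cos(.07)]])
g=np.array([487,-226.])
I=cv2.imread('pics/scene1.png')
for P in([499.2,-225.5,244],[499.2,-225.5,231],[502,-268,244],[496,-183,244],[500,-224,116]):
    p=proj('scene',P)[0];print(P,p.round(0)); cv2.circle(I,tuple(int(v) for v in p),2,(0,255,255),-1)
for q in([0,0],[40,0],[40,50],[80,50],[-30,-55],[-30,105],[110,105],[110,-55]):
    w=g+R@np.array(q);print(q,w.round(1)); p=proj('scene',[*w,71.2])[0]; cv2.circle(I,tuple(int(v) for v in p),1,(255,0,255),-1)
cv2.imwrite('pics/chk1.png',cv2.resize(I[170:390,60:350],None,fx=2.6,fy=2.6,interpolation=cv2.INTER_CUBIC))
```

```text
[499.2, -225.5, 244] [142. 255.]
[499.2, -225.5, 231] [144. 260.]
[502, -268, 244] [121. 274.]
[496, -183, 244] [162. 238.]
[500, -224, 116] [161. 298.]
[0, 0] [ 487. -226.]
[40, 0] [ 526.9 -223.2]
[40, 50] [ 523.4 -173.3]
[80, 50] [ 563.3 -170.5]
[-30, -55] [ 460.9 -283. ]
[-30, 105] [ 449.7 -123.4]
[110, 105] [ 589.4 -113.6]
[110, -55] [ 600.6 -273.2]
```

View pics/chk1.png

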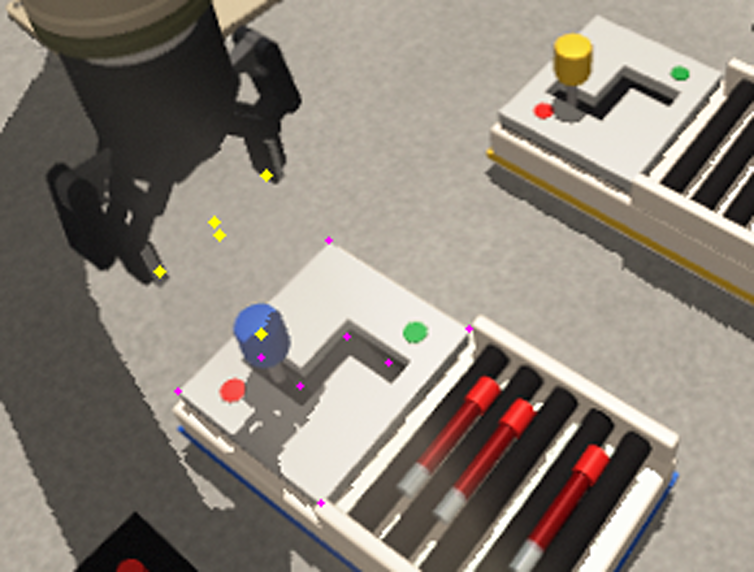

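The projections of the fingers, knob, slot and plate corners all line up with the picture. Next I descend and close.

```bash
python3 -m creep '[[[100,0.001,0.001,-0.045,0],[100,0.001,0.001,-0.09,0],[100,0.001,0.001,-0.12,0],[100,0.001,0.001,-0.134,0],[100,0.001,0.001,-0.134,0],[100,0.001,0.001,-0.134,0]]]' 40
python3 - <<'E'
from h import *
im,d=imaging.get_image('scene');cv2.imwrite('pics/s2.png',cv2.resize(im[170:390,60:350],None,fx=2.6,fy=2.6))
E
```

```text
t: 2.85
tcp_pos: [501.8, -223.5, 98.8]
eef_rot: [0.001, 0.999, 0.033, 0.001]
ft_force: [-0.0, 0.6, 1.5]
grip_width: 85.5
```

View pics/s2.png

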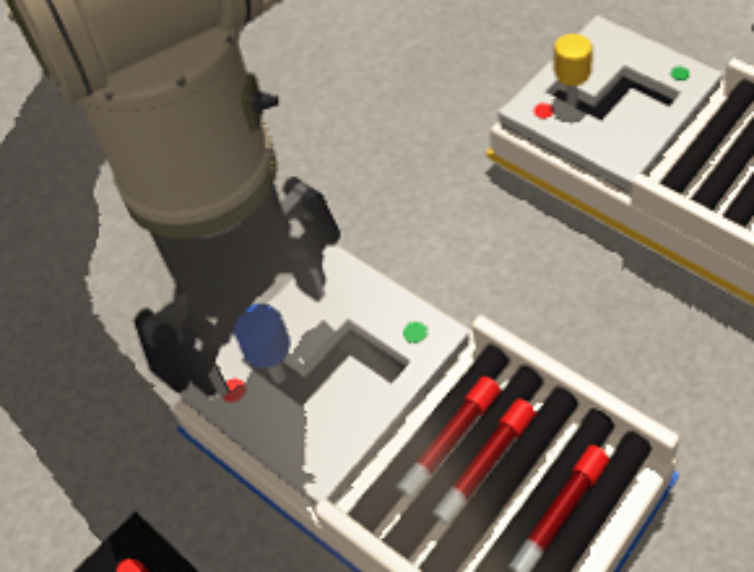

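The fingers straddle the knob, which shows at (262,335) in the crop, well centred. Closing.

```bash
python3 -m creep '[[[30,0,0,0,0],[30,0,0,0,0],[30,0,0,0,0],[30,0,0,0,0],[30,0,0,0,0],[30,0,0,0,0]]]' 50
```

```text
t: 3.65
tcp_pos: [501.2, -223.2, 97.7]
eef_rot: [0.0, 0.999, 0.033, 0.0]
ft_force: [-0.6, 0.4, 5.7]
grip_width: 33.0
```

```bash
python3 -m creep '[[[30,0.008,0,0,0],[30,0.017,0,0,0],[30,0.0255,0,0,0],[30,0.0255,0,0,0],[30,0.0255,0,0,0]]]' 50
```

```text
t: 4.28
tcp_pos: [527.0, -222.9, 97.7]
eef_rot: [0.0, 0.999, 0.033, 0.001]
ft_force: [2.3, 2.6, 5.0]
grip_width: 33.1
```

```bash
python3 -m creep '[[[30,-0.0007,0.01,0,0],[30,-0.0014,0.02,0,0],[30,-0.002,0.03,0,0],[30,-0.0028,0.04,0,0],[30,-0.0035,0.0495,0,0],[30,-0.0035,0.0495,0,0],[30,-0.0035,0.0495,0,0]]]' 50
```

```text
t: 5.15
tcp_pos: [523.1, -172.4, 97.6]
eef_rot: [-0.0, 0.999, 0.033, 0.0]
ft_force: [0.8, 1.7, 6.8]
grip_width: 32.8
```

Forces stay low. Now forward along the last lane.

```bash
python3 -m creep '[[[30,0.01,0.0005,0,0],[30,0.02,0.001,0,0],[30,0.03,0.0015,0,0],[30,0.04,0.002,0,0],[30,0.04,0.002,0,0],[30,0.04,0.002,0,0]]]' 50
python3 - <<'E'
from h import *
for n in('scene',):
  im,d=imaging.get_image(n);cv2.imwrite('pics/s3.png',cv2.resize(im[170:390,60:350],None,fx=2.6,fy=2.6))
E
```

```text
t: 5.9
tcp_pos: [563.4, -170.5, 97.7]
eef_rot: [-0.0, 0.999, 0.033, 0.0]
ft_force: [1.5, 0.9, 5.3]
grip_width: 33.3
```

View pics/s3.png

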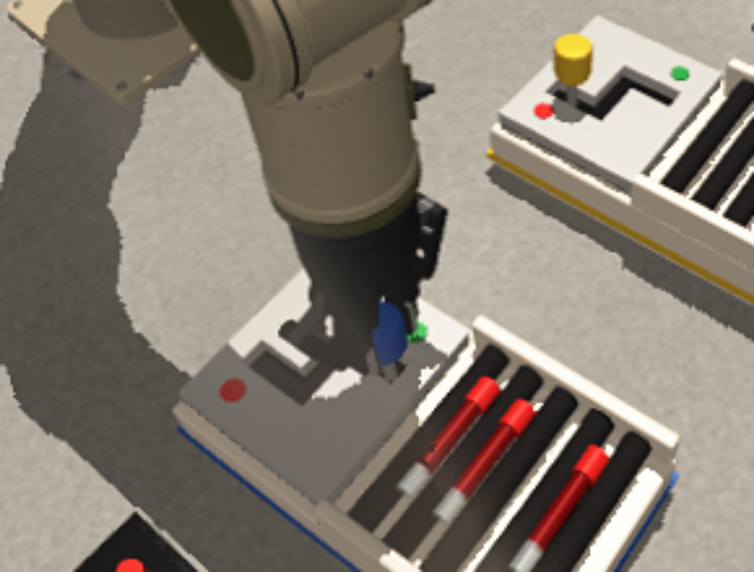

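The knob is now at the green-dot end, at about (390,335) in the crop. I'll ease it forward to feel for the slot's end.

```bash
python3 -m creep '[[[30,0.002,0,0,0],[30,0.004,0,0,0],[30,0.004,0,0,0]]]' 50
```

```text
t: 6.32
tcp_pos: [567.0, -170.5, 97.7]
eef_rot: [-0.0, 0.999, 0.033, 0.0]
ft_force: [-0.5, 0.6, 7.4]
grip_width: 32.9
```

```bash
python3 -m creep '[[[30,0.001,0,0,0],[30,0.002,0,0,0],[30,0.003,0,0,0],[30,0.003,0,0,0]]]' 50
```

```text
t: 6.82
tcp_pos: [569.8, -170.5, 97.6]
eef_rot: [-0.0, 0.999, 0.033, -0.0]
ft_force: [-0.7, 1.7, 7.0]
grip_width: 32.9
```

```bash
python3 -m creep '[[[30,0.001,0,0,0],[30,0.002,0,0,0],[30,0.002,0,0,0]]]' 50
```

```text
t: 7.2
tcp_pos: [570.2, -170.6, 97.6]
eef_rot: [-0.0, 0.999, 0.033, -0.002]
ft_force: [-10.5, 2.2, 14.3]
grip_width: 32.6
```

There's firm contact (-10 N) at the slot's end. I'll relieve the press by 1.5 mm, open and rise straight up.

```bash
python3 -m creep '[[[30,-0.0015,0,0,0],[60,-0.0015,0,0,0],[100,-0.0015,0,0,0],[100,-0.0015,0,0,0],[100,-0.0015,0,0,0],[100,-0.0015,0,0,0],[100,-0.0015,0,0,0]]]' 50
```

```text
t: 8.07
tcp_pos: [570.5, -171.6, 97.3]
eef_rot: [0.0, 0.999, 0.033, 0.0]
ft_force: [0.5, -0.7, -0.3]
grip_width: 85.6
```

```bash
python3 -m creep '[[[100,0,0,0.03,0],[100,0,0,0.07,0],[100,0,0,0.12,0],[100,0,0,0.17,0],[100,-0.05,0,0.2,0],[100,-0.1,0,0.2,0],[100,-0.15,0,0.2,0],[100,-0.15,0,0.2,0],[100,-0.15,0,0.2,0],[100,-0.15,0,0.2,0]]]' 50
python3 - <<'E'
from h import *
im,d=imaging.get_image('scene');cv2.imwrite('pics/s4.png',im)
im2,d2=imaging.get_image('top');cv2.imwrite('pics/t4.png',im2)
for n,i,D in(('scene',im,d),('top',im2,d2)):
    h=cv2.cvtColor(i,cv2.COLOR_BGR2HSV).astype(int)
    m=((abs(h[...,0]-115)<15)&(h[...,1]>110)&(h[...,2]>60)).astype(np.uint8)
    k,l,st,ce=cv2.connectedComponentsWithStats(m)
    for j in range(1,k):
        if st[j,4]>40:
            w=atdepth(n,ce[j],np.median(D[l==j]))[0]
            if w[2]>100 and 400<w[0]<700: print(n,ce[j],w.round(1),st[j,4])
print(env.state()['ft_force'],env.state()['tcp_pos'])
E
```

```text
t: 9.32
tcp_pos: [421.3, -171.3, 297.2]
eef_rot: [-0.0, 0.999, 0.033, 0.0]
ft_force: [-0.2, 0.1, -0.2]
grip_width: 85.4
scene [209.09473684 297.20701754] [ 572.7 -172.3  129.6] 285
top [406.81045752 182.33986928] [ 565.  -167.3  132.1] 153
[ 0.10508482  0.27917113 -1.01238376] [ 421.16219781 -171.35055128  297.01643408]
```

View pics/s4.png

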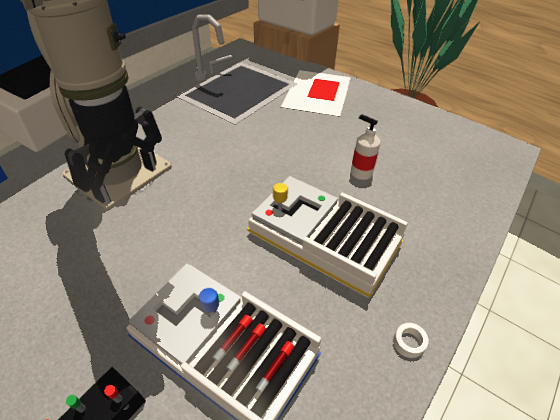

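View pics/t4.png

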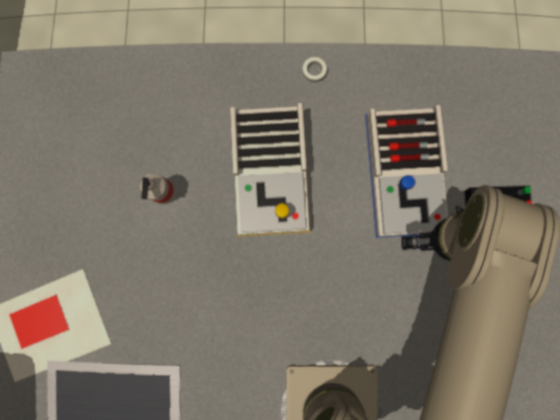

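The scene view shows the blue knob at (209,298) and the top view at (408,182), at the far end by the green dot. The yellow knob, soap and tubes haven't moved, and the gripper is clear.

```bash
python3 -c "
from rig import order
print(order.sign_off())"
```

```text
the job is handed in; nothing more can be done
None
```

The blue lever is at the green-dot end of its gate. I gripped the knob, moved it forward, across and forward again, and pressed gently until it met the slot's end (about 10 N). Then I let go, raised the gripper clear and handed the job in at about 9.5 s.

- **Blue knob:** after release, the scene camera put it at about (573, -172) and the top camera at (565, -167), a disagreement of about 9 mm. Both fit the slot's end at (563, -170) plus the play. The TCP read (570, -171) when it touched.
- **Everything else:** the yellow lever, soap bottle and tubes look unmoved in both final pictures. The wrist force was about zero with the gripper clear.
- **Network points:** at the start the trained networks' points were up to about 13 mm inconsistent between the two views. I used colour, depth and the plate and slot edges instead.

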